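# Clip the gauge and the pen into the bench tool rail

### The arm

A 6-joint arm with a two-finger parallel gripper is mounted at the origin on a cart in front of the work surface, level with it; the furniture and walls round the work are solid. World frame = base frame: x ahead of the robot, y to its left, z up, the work surface at z = 0. Lengths are in mm, angles in rad, forces in N, time in s.
With the tool pointing down it reaches from about 350 to 975 mm from the base axis. Payload 7.1 kg.
Tool frame: the origin (TCP) lies at the very end of the fingers, on their centre line; the grasp point (between the pads) lies 19 mm behind it (ctrl.grip_point_offset is the distance from the TCP to the grasp point, in mm); x points along the fingers, y is the direction in which the jaws open and shut, and the axes are right-handed (so a half turn about x gives the same grasp; the last joint's range is limited). The gripper opens to 88 mm and grips with 3 to 60 N. Pads are 20 mm wide; open, the fingers measure 115 mm over their backs; the gripper's body (75 mm by 178 mm) begins 61 mm behind the grasp point.
Start: joints at [1.227, 0.423, 1.63, -0, 1.089, -0.019], TCP at [199.418, 592.315, 222.675] pointing down, gripper open.
Joint ranges: [-3, 3], [-0.9, 2.11], [0.09, 2.58], [-1.31, 4.45], [0.11, 2.69], [-2.54, 2.54]. Speed limits (rad/s): [2.39, 2.39, 3.01, 3.14, 3.14, 3.14].

### API

Orientations are given as a rotation vector (axis times angle).
In Python, from workcell import ctrl, vision, workorder gives the robot as it stands.
- The arm moves only by the shell command python3 -m crank 'ROWS'. ROWS is JSON, a list of rows, each a list of 3 entries, a list of its own where there are three numbers: the shift along the tool's x, y, z in m, then the turn, a rotation vector about the tool's x, y, z in rad, then the finger opening in m, from 0 to 0.0878. In form: [[[dx, dy, dz], [wx, wy, wz], jaw], ...]. A call has exactly 8 rows; each row shifts and turns the commanded pose from where the row before left it, along the tool's axes as they then stand; what a row does not reach is not made up. A row lasts 1/12 s, in which the tool goes at most 41.7 mm and 7.16 degrees, less where a joint would pass 70% of its speed; a pose out of reach is approached as far as the arm can. A call with a gripper value outside its range is refused whole. The fingers move at their own pace and stop on an object; the grip force is fixed at half the most. Time passes only in rows, so rows that do not move let the fingers close, or fill a call up. It gives the time, the measured TCP pose, the force and the opening at its end, in the units of the state.
- ctrl.get_obs(): the state, without advancing time (a new reading comes with each control period).
- vision.get_image(name): name is "scene" or "side" or "wrist"; returns a dict with "img" (384x512x3 uint8, blue, green, red), "mtx" (3x3 intrinsics, pixels), "k1" (the pictures are not rectified: a ray, as slopes to the right and down, at radius r is drawn at 1 + k1 r^2 times it, then the intrinsics apply), "rvec" (rotation vector, rad) and "tvec" (3), from world to camera coordinates, as OpenCV has them; the wrist camera has in their place "hand_eye" (4x4, takes a point from camera to tool coordinates, whose origin is the TCP and whose axes are the tool frame's). Camera axes: x right, y down, z forward; pixel columns grow to the right and rows downward; lengths in mm; the calibration is good to about 2 mm. A picture is of the moment at which its call begins: read the wrist's pose just before it. There is no depth.
- workorder.close_job(): hands the job in, once; it reports no verdict.
The state is a dict: "t": time; "qpos": joint angles; "qvel": joint speeds; "joint_torque": joint torques, N m; "ee_pos": TCP position; "orientation": TCP orientation; "ft_force": force on the tool from outside, world axes, zero at the start; "moment": the same for the moment, N m; "width": finger opening in mm.
Only numpy, scipy, OpenCV 4.12 (cv2) and the standard library are available. Lean on these libraries where they do the work, as an engineer would, in place of code of your own. Each camera call takes 0.05 s, during which the arm holds its last target.

### The job

Put the plug gauge and the marker pen away in the bench tool rail: lay the gauge along the pair of wide spring clips and the pen along the pair of narrow ones, about centred, and press each straight down until it snaps home under the beads of both its clips and rests on the rail. Let go of both.

Things in the scene. Friction and masses are not known exactly. Their poses are not given: they have to be found in the camera images.
- gauge_center (a point): Centre (half-way up) of the loose plug gauge, a bare steel cylindrical go/no-go gauge with stepped ends and one thin band, 96 mm long, 19 to 20 mm thick, about 0.11 kg, lying on the bench. Its y axis runs along it, z is up. It may be clipped either way round.
- pen_center (a point): Centre (7 mm above its underside) of the loose marker pen, slim, 135 mm long, 14 mm wide and high (16 at its pocket clip), about 25 g, lying on the bench. Its y axis runs along it, z is up. The brush lying near (126 mm long, dark, wider bristle head) is not needed.
- clip_rail: Tool rail: grey plate 104 (x) x 200 (y) mm fixed to the bench, origin under its centre, z up. Two aluminium bars along y at x = -33 and +33 mm, tops 20 mm above the bench. At y = +50 mm each bar has a wide spring clip (for the gauge), at y = -50 mm a narrow one (for the pen). A clip is 10 mm long in x, so 56 mm stay free between the two of a pair for the fingers.
- gauge_clip (a point): Where the gauge's centre is when home in the wide clips, 29.5 mm above the bench; the gauge lies along this x axis, z is up. Steel leaves with flared mouths (8 mm wider each side, tops 59 mm above the bench) and inward beads (40 to 46 mm up), which lock 2.5 mm over the gauge's edges. They spring apart: 10 to 15 N straight down snaps it onto the bars; its weight does not.
- pen_clip (a point): Where the pen's centre is when home in the narrow clips, 27 mm above the bench; the pen lies along this x axis (either way round), z is up. Same kind of clips, for 14 mm width: tops 54 mm, beads 35 to 41 mm above the bench, also 10 to 15 N to snap in. On the robot's right a test fixture's lever handle stands about 0.1 m above the bench: carry things over at 0.15 m or more.

How it is judged (in metres and radians):
At the end, for the whole second after the job is handed in: The gauge is home in the wide clips and the pen in the narrow ones: each centre within 4 mm of its seated height and 15 mm horizontally of its clip point, and each lying along the clips within about 10 degrees (z of gauge_center in the frame of gauge_clip between -0.004 and 0.004 m and horizontal distance between gauge_center and gauge_clip below 0.015 m and angle between the y axis of gauge_center and the x axis of gauge_clip, either way round below 0.17 rad and z of pen_center in the frame of pen_clip between -0.004 and 0.004 m and horizontal distance between pen_center and pen_clip below 0.015 m and angle between the y axis of pen_center and the x axis of pen_clip, either way round below 0.17 rad); the robot touches nothing.
It also fails if it takes over 58 s, if anything falls off the work surface, if the arm or the gripper's body presses on something with over 40 N, if the wrist force passes 120 N, or if a joint passes its speed limit or range.

## Working session

There is one attempt and no reset: what is moved stays moved. The work goes in short steps, Python scripts to look and compute and a shell command to move; the robot and the scene stay as the last step left them, time stands still between calls to the robot, and variables do not carry over. Pictures are saved under pics/ and viewed, and the job is handed in when it is done.

```bash
ls; mkdir -p pics; python3 - <<'E'
from workcell import ctrl, vision
import cv2
print(ctrl.get_obs(), ctrl.grip_point_offset)
for n in ["scene","side","wrist"]:
    d=vision.get_image(n); cv2.imwrite(f"pics/{n}0.png",d["img"]); print(n,{k:v for k,v in d.items() if k!="img"})
E
```

```text
pics
{'t': 0.0, 'qpos': array([ 1.22697189e+00,  4.23822683e-01,  1.63066779e+00, -4.45280283e-05,
        1.08863536e+00, -1.90152043e-02]), 'qvel': array([ 0.00075201,  0.00049577, -0.00061405,  0.00237785,  0.00075999,
        0.00079385]), 'joint_torque': array([-2.44815337e-04, -5.44622862e+01, -2.73673064e+01,  6.43524248e-02,
        2.25731445e-02, -1.01015480e-04]), 'ee_pos': array([199.26384336, 591.79773848, 221.92177628]), 'orientation': array([ 0.25369957,  1.55596435, -0.25608821]), 'ft_force': array([-0.49996758,  0.50156432,  0.66521573]), 'moment': array([-0.02153596,  0.01826926, -0.01032888]), 'width': 88.35782502238483} 18.700000000000003
scene {'mtx': array([[446.95894148,   0.        , 246.22035872],
       [  0.        , 446.95894148, 185.40658755],
       [  0.        ,   0.        ,   1.        ]]), 'k1': -0.010866367347563095, 'rvec': array([ 1.2849421 , -2.05160445,  1.10039959]), 'tvec': array([302.12785677, 295.21948724, 523.71223122])}
side {'mtx': array([[424.56641467,   0.        , 254.9840144 ],
       [  0.        , 424.56641467, 192.71849212],
       [  0.        ,   0.        ,   1.        ]]), 'k1': -0.15888250641619575, 'rvec': array([ 0.25117705, -2.68292352,  1.42526071]), 'tvec': array([524.35485685,  71.88674123, 848.58271184])}
wrist {'mtx': array([[267.15791646,   0.        , 259.39562678],
       [  0.        , 267.15791646, 192.21999851],
       [  0.        ,   0.        ,   1.        ]]), 'k1': -0.04430272182804927, 'hand_eye': array([[ 1.30749781e-03, -2.72590678e-01,  9.62129208e-01,
        -1.61822553e+02],
       [ 9.99999108e-01,  6.19674818e-04, -1.18339517e-03,
        -2.84225984e-01],
       [-2.73624748e-04,  9.62129897e-01,  2.72591246e-01,
        -7.28256951e+01],
       [ 0.00000000e+00,  0.00000000e+00,  0.00000000e+00,
         1.00000000e+00]])}
```

View pics/scene0.png

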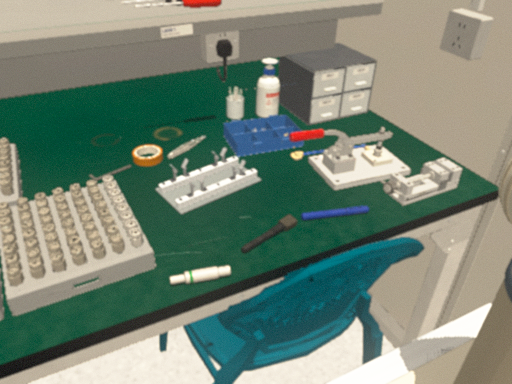

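View pics/side0.png

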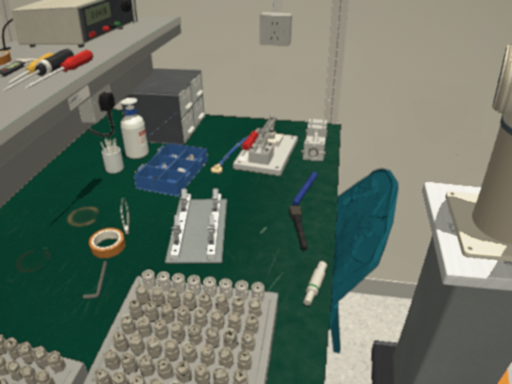

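View pics/wrist0.png

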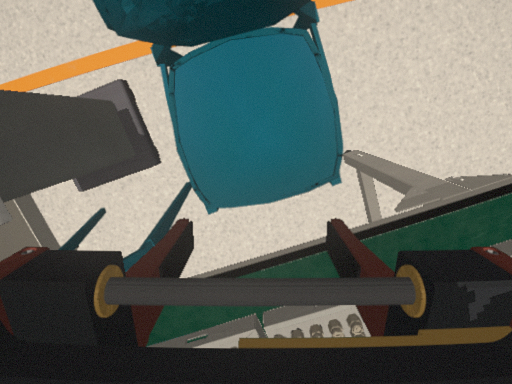

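The scene view shows the pen (blue) at (335,212), the brush at (270,233), the gauge (pale, green band) at (200,275) and the rail at (208,183). In the side view they are at (305,187), (299,227), (316,283) and (197,230).

```bash
cat > h.py <<'E'
import numpy as np, cv2
from scipy.spatial.transform import Rotation as R
from workcell import ctrl, vision
def undist(d,px):
    px=np.atleast_2d(px).astype(float); K=d["mtx"]; k=d["k1"]
    return cv2.undistortPoints(px[:,None,:],K,np.array([k,0,0,0,0.]))[:,0,:]
def cam(d,obs=None):
    if "rvec" in d:
        Rw=R.from_rotvec(d["rvec"]).as_matrix(); return Rw.T, -Rw.T@d["tvec"]
    T=np.eye(4);T[:3,:3]=R.from_rotvec(obs["orientation"]).as_matrix();T[:3,3]=obs["ee_pos"]
    T=T@d["hand_eye"]; return T[:3,:3],T[:3,3]
def rays(d,px,obs=None):
    A,c=cam(d,obs); u=undist(d,px); return c,(A@np.c_[u,np.ones(len(u))].T).T
def onz(d,px,z,obs=None):
    c,v=rays(d,px,obs); return c+v*((z-c[2])/v[:,2])[:,None]
def tri(a,b):
    (c1,v1),(c2,v2)=a,b; v1=v1[0]/np.linalg.norm(v1[0]); v2=v2[0]/np.linalg.norm(v2[0])
    M=np.c_[v1,-v2]; s=np.linalg.lstsq(M,c2-c1,rcond=None)[0]
    p,q=c1+s[0]*v1,c2+s[1]*v2; return (p+q)/2,np.linalg.norm(p-q)
def proj(d,P,obs=None):
    A,c=cam(d,obs); X=(np.atleast_2d(P)-c)@A
    return cv2.projectPoints(X[:,None,:],np.zeros(3),np.zeros(3),d["mtx"],np.array([d["k1"],0,0,0,0.]))[0][:,0,:]
def snap(n,f):
    o=ctrl.get_obs(); d=vision.get_image(n); cv2.imwrite("pics/"+f,d["img"]); return d,o
E
python3 - <<'E'
from h import *
for n,rois in [("scene",[(150,170,120,60)]),("side",[(155,180,90,95)])]:
    d=vision.get_image(n); np.savez(f"{n}.npz",**d)
    im=d["img"]
    for x,y,w,h in rois:
        cv2.imwrite(f"pics/{n}_rail.png",cv2.resize(im[y-30:y+h,x:x+w],None,fx=6,fy=6,interpolation=cv2.INTER_CUBIC))
    hsv=cv2.cvtColor(im,cv2.COLOR_BGR2HSV)
    for nm,m,z in [("pen",cv2.inRange(hsv,(105,140,60),(130,255,255)),7),("gauge",cv2.inRange(hsv,(0,0,120),(180,70,255)),10)]:
        k,lab,st,ce=cv2.connectedComponentsWithStats(m)
        for i in range(1,k):
            if not 100<st[i,4]<1500: continue
            ys,xs=np.nonzero(lab==i); pts=np.c_[xs,ys].astype(np.float32)
            P=onz(d,[ce[i]],z)[0]
            if P[0]<250 or P[0]>700: continue
            (cx,cy),(w,h),a=cv2.minAreaRect(pts)
            vx=cv2.fitLine(pts,cv2.DIST_L2,0,.01,.01)[:2,0]; t=(pts-ce[i])@vx; e=ce[i]+np.outer([t.min()-.5,t.max()+.5],vx)
            E=onz(d,e,z); print(n,nm,st[i],ce[i].round(1),P.round(),E.round(),np.linalg.norm(E[1]-E[0]).round())
E
```

```text
scene pen [301 206  68  14 449] [333.7 212.4] [433. -67.   7.] [[ 450.   -2.    7.]
 [ 415. -137.    7.]] 139.0
scene gauge [191 265  40  17 461] [210.1 272.5] [385. 211.  10.] [[390. 241.  10.]
 [378. 177.  10.]] 65.0
scene gauge [169 271  22  13 193] [179.9 277.7] [394. 259.  10.] [[398. 277.  10.]
 [391. 244.  10.]] 34.0
side pen [293 172  24  33 227] [304.3 188.4] [431. -58.   7.] [[ 449.    9.    7.]
 [ 411. -136.    7.]] 150.0
side gauge [304 261  23  43 426] [315.2 281.5] [385. 231.  10.] [[396. 283.  10.]
 [374. 176.  10.]] 109.0
```

```bash
ls pics
```

```text
scene0.png
scene_rail.png
side0.png
side_rail.png
wrist0.png
```

View pics/scene_rail.png

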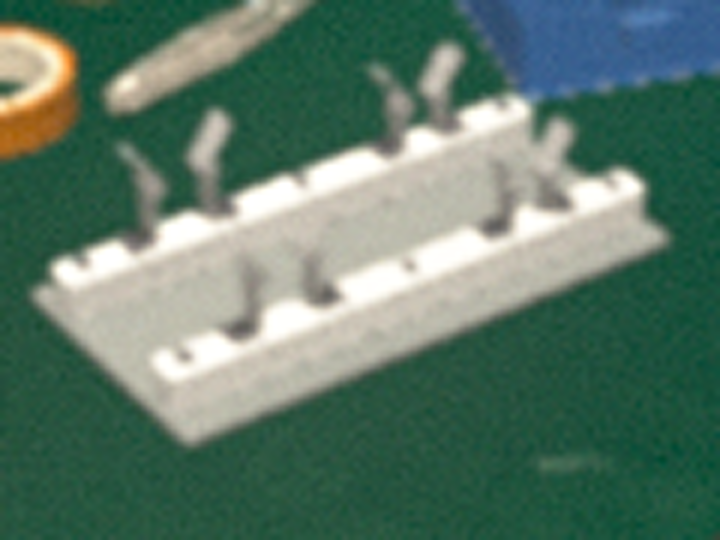

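View pics/side_rail.png

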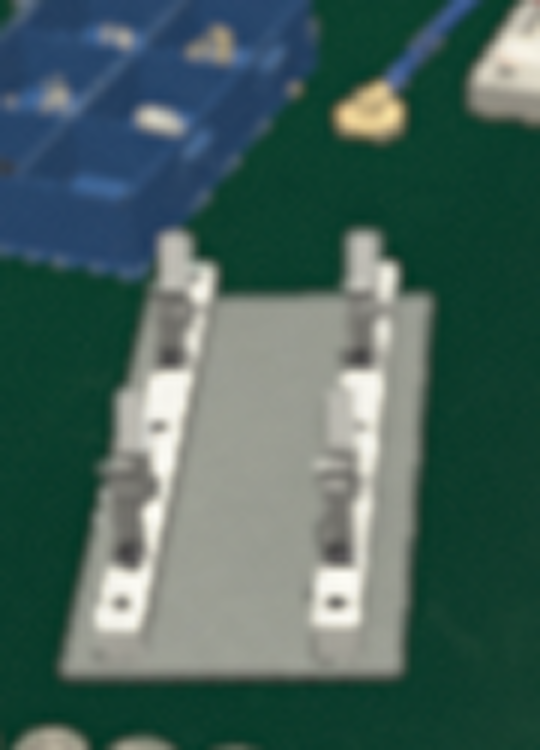

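```bash
python3 - <<'E'
from h import *
S=np.load("scene.npz");D=np.load("side.npz")
f=lambda pts,o:np.array(pts)/6.+np.array(o)-.4
s=onz(S,f([(190,445),(670,238),(33,292)],(150,140)),2)
d=onz(D,f([(60,678),(405,678),(435,293)],(155,150)),2)
print(s.round(),d.round())
for q,(a,b,c) in (("scene",(0,1,2)),):
    print(np.linalg.norm(s[0]-s[1]),np.linalg.norm(s[0]-s[2]),"mid",(s[1]+s[2])/2, np.arctan2(*(s[0]-s[1])[[1,0]]))
print(np.linalg.norm(d[1]-d[2]),np.linalg.norm(d[0]-d[1]),"mid",(d[0]+d[2])/2, np.arctan2(*(d[1]-d[2])[[1,0]]))
# bar holes at z=20: scene & side ; end holes
sh=onz(S,f([(82,260),(302,178),(515,100),(185,355),(410,266),(625,182)],(150,140)),20)
dh=onz(D,f([(122,602),(336,602),(158,427),(361,427)],(155,150)),20)
print(sh.round(1),dh.round(1))
E
```

```text
[[560. 199.   2.]
 [601.   2.   2.]
 [664. 219.   2.]] [[659. 226.   2.]
 [555. 206.   2.]
 [596.   5.   2.]]
200.80019843708126 106.23885797909904 mid [632.63035848 110.31719124   2.        ] 1.7794192401313502
204.7261576681497 105.6527313469642 mid [627.39360596 115.50967415   2.        ] 1.7690766802328772
[[649.7 204.   20. ]
 [667.2 116.8  20. ]
 [684.9  24.2  20. ]
 [582.8 190.8  20. ]
 [599.5 104.2  20. ]
 [616.4  13.   20. ]] [[643.1 208.1  20. ]
 [578.7 195.5  20. ]
 [660.7 122.7  20. ]
 [594.1 110.1  20. ]]
```

```bash
cat >> h.py <<'E'
def wrap(a): return (a+np.pi)%(2*np.pi)-np.pi
def plan(target,yaw):
    """tool-axis shift (m) and turn about tool x for a down-pointing tool y at world yaw; also levelling turn"""
    o=ctrl.get_obs(); A=R.from_rotvec(o["orientation"]).as_matrix()
    y=np.arctan2(A[1,1],A[0,1])
    Y=np.array([np.cos(yaw),np.sin(yaw),0]);X=np.array([0,0,-1.]);G=np.c_[X,Y,np.cross(X,Y)]
    w=R.from_matrix(A.T@G).as_rotvec()
    print("t",round(o["t"],2),"pos",o["ee_pos"].round(1),"yaw_y",round(y,3),"q",o["qpos"].round(2),"F",o["ft_force"].round(1),"w",round(o["width"],1))
    dw=np.array(target)-o["ee_pos"]
    print(" world d",dw.round(1)," shift(m) cur axes",(A.T@dw/1000).round(4)," in goal axes",(G.T@dw/1000).round(4)," turn",w.round(4))
E
python3 - <<'E'
from h import *
A=R.from_rotvec(ctrl.get_obs()["orientation"]).as_matrix(); print(A.round(3))
plan((386,229,200),-0.2); plan((386,229,200),2.94)
S=np.load("scene.npz");D=np.load("side.npz")
print(tri(rays(S,[(305,134)]),rays(D,[(252,138)])))
E
```

```text
[[-0.     0.319  0.948]
 [-0.001  0.948 -0.319]
 [-1.    -0.001 -0.   ]]
t 0.25 pos [199.3 592.1 222.3] yaw_y 1.246 q [ 1.23  0.42  1.63 -0.    1.09 -0.02] F [-0.3 -0.1  0.2] w 87.3
 world d [ 186.7 -363.1  -22.3]  shift(m) cur axes [ 0.0225 -0.2845  0.2928]  in goal axes [0.0223 0.2551 0.3188]  turn [1.446e+00 5.000e-04 6.000e-04]
t 0.25 pos [199.3 592.1 222.3] yaw_y 1.246 q [ 1.23  0.42  1.63 -0.    1.09 -0.02] F [-0.3 -0.1  0.2] w 87.3
 world d [ 186.7 -363.1  -22.3]  shift(m) cur axes [ 0.0225 -0.2845  0.2928]  in goal axes [ 0.0223 -0.2556 -0.3184]  turn [-1.694e+00 -6.000e-04  5.000e-04]
(array([552.43916387, -65.11876914, 120.10920813]), np.float64(0.49615831281434564))
```

```bash
cat >> h.py <<'E'
def rows(target,yaw,n):
    plan(target,yaw)
    o=ctrl.get_obs(); A=R.from_rotvec(o["orientation"]).as_matrix()
    y0=np.arctan2(A[1,1],A[0,1]); X=np.array([0,0,-1.])
    Y=np.array([np.cos(yaw),np.sin(yaw),0]);w=R.from_matrix(A.T@np.c_[X,Y,np.cross(X,Y)]).as_rotvec()/n
    dw=(np.array(target)-o["ee_pos"])/n/1000
    if np.linalg.norm(dw)>.0417 or np.linalg.norm(w)>.125: print("TOO FAST",np.linalg.norm(dw),np.linalg.norm(w))
    for i in range(n):
        print((A.T@dw).round(4).tolist(),w.round(3).tolist()); A=A@R.from_rotvec(w).as_matrix()
E
python3 -c "
from h import *
rows((386,229,112),-0.2,14)"
```

```text
t 0.25 pos [199.3 592.1 222.3] yaw_y 1.246 q [ 1.23  0.42  1.63 -0.    1.09 -0.02] F [-0.3 -0.1  0.2] w 87.3
 world d [ 186.7 -363.1 -110.3]  shift(m) cur axes [ 0.1105 -0.2845  0.2928]  in goal axes [0.1103 0.2551 0.3188]  turn [1.446e+00 5.000e-04 6.000e-04]
[0.0079, -0.0203, 0.0209] [0.103, 0.0, 0.0]
[0.0079, -0.0181, 0.0229] [0.103, 0.0, 0.0]
[0.0079, -0.0156, 0.0246] [0.103, 0.0, 0.0]
[0.0079, -0.013, 0.0261] [0.103, 0.0, 0.0]
[0.0079, -0.0102, 0.0273] [0.103, 0.0, 0.0]
[0.0079, -0.0073, 0.0282] [0.103, 0.0, 0.0]
[0.0079, -0.0044, 0.0288] [0.103, 0.0, 0.0]
[0.0079, -0.0014, 0.0291] [0.103, 0.0, 0.0]
[0.0079, 0.0016, 0.0291] [0.103, 0.0, 0.0]
[0.0079, 0.0046, 0.0288] [0.103, 0.0, 0.0]
[0.0079, 0.0075, 0.0282] [0.103, 0.0, 0.0]
[0.0079, 0.0104, 0.0272] [0.103, 0.0, 0.0]
[0.0079, 0.0132, 0.026] [0.103, 0.0, 0.0]
[0.0079, 0.0158, 0.0245] [0.103, 0.0, 0.0]
```

```bash
python3 -m crank '[[[0.008,-0.020,0.021],[0.103,0,0],0.0878],[[0.008,-0.018,0.023],[0.103,0,0],0.0878],[[0.008,-0.016,0.025],[0.103,0,0],0.0878],[[0.008,-0.013,0.026],[0.103,0,0],0.0878],[[0.008,-0.010,0.027],[0.103,0,0],0.0878],[[0.008,-0.007,0.028],[0.103,0,0],0.0878],[[0.008,-0.004,0.029],[0.103,0,0],0.0878],[[0.008,-0.001,0.029],[0.103,0,0],0.0878]]'
python3 -m crank '[[[0.008,0.002,0.029],[0.103,0,0],0.0878],[[0.008,0.005,0.029],[0.103,0,0],0.0878],[[0.008,0.008,0.028],[0.103,0,0],0.0878],[[0.008,0.010,0.027],[0.103,0,0],0.0878],[[0.008,0.013,0.026],[0.103,0,0],0.0878],[[0.008,0.016,0.025],[0.103,0,0],0.0878],[[0,0,0],[0,0,0],0.0878],[[0,0,0],[0,0,0],0.0878]]'
python3 - <<'E'
from h import *
d,o=snap("wrist","w1.png"); np.savez("w1.npz",**d,**o)
plan((386,229,112),-0.2); print(proj(d,[(386,229,10)],o))
E
```

```text
t: 0.92
ee_pos: [307.8, 384.7, 158.5]
orientation: [0.897, 1.378, -0.896]
ft_force: [1.3, 0.5, 0.5]
width: 87.7
t: 1.58
ee_pos: [388.8, 229.6, 110.4]
orientation: [1.353, 1.109, -1.355]
ft_force: [0.0, 0.3, 0.0]
width: 87.5
t 1.63 pos [388.8 230.5 110.7] yaw_y -0.196 q [0.51 0.36 2.08 0.   0.7  0.71] F [0.3 1.3 0.1] w 87.9
 world d [-2.8 -1.5  1.3]  shift(m) cur axes [-0.0013 -0.0024  0.002 ]  in goal axes [-0.0013 -0.0024  0.002 ]  turn [ 0.0035 -0.      0.0002]
[[255.20498914 192.70896689]]
```

View pics/w1.png

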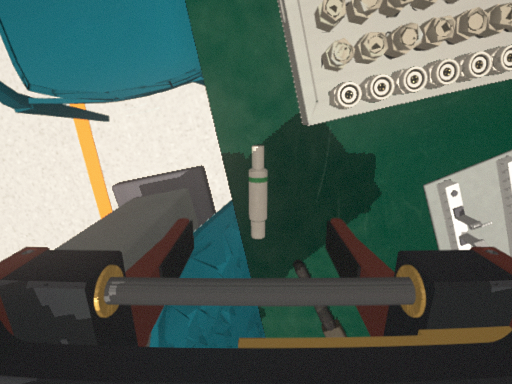

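Wrist view: gauge running from (258,146) to (258,239), almost exactly along the tool's z between the fingers, and the rail's near end at right (440,190).

```bash
python3 - <<'E'
from h import *
f=dict(np.load("w1.npz")); o=f
im=f["img"]; hsv=cv2.cvtColor(im,cv2.COLOR_BGR2HSV)
m=np.zeros(im.shape[:2],np.uint8); m[140:246,242:276]=255
m&=cv2.bitwise_not(cv2.inRange(hsv,(50,130,0),(100,255,110))); 
k,lab,st,ce=cv2.connectedComponentsWithStats(m); i=1+np.argmax(st[1:,4]); print(st[i],ce[i])
ys,xs=np.nonzero(lab==i)
rowsx=[(y,xs[ys==y].mean(),np.ptp(xs[ys==y])+1) for y in range(ys.min(),ys.max()+1,8)]; print(np.round(rowsx,1).tolist())
e=[(xs[ys<150].mean(),ys.min()),(xs[ys>232].mean(),ys.max()+1)]
E=onz(f,e,10,o); print(E.round(1),E.mean(0),np.linalg.norm(E[0]-E[1]))
b=onz(f,[(xs[abs(ys-187)<3].mean(),187),(xs[abs(ys-216)<3].mean(),216)],10,o);print(b); dd=E[0]-E[1]; a=np.arctan2(dd[1],dd[0]); print("yaw",a)
plan([*E.mean(0)[:2],2.5],a-np.pi/2)
E
```

```text
[ 242  140   34  106 3247] [257.91345858 190.68647983]
[[140.0, 257.3, 33.0], [148.0, 258.3, 34.0], [156.0, 258.0, 34.0], [164.0, 256.5, 34.0], [172.0, 258.5, 34.0], [180.0, 258.1, 34.0], [188.0, 258.1, 34.0], [196.0, 258.5, 34.0], [204.0, 257.6, 34.0], [212.0, 257.3, 34.0], [220.0, 258.4, 34.0], [228.0, 256.7, 34.0], [236.0, 257.7, 33.0], [244.0, 260.7, 23.0]]
[[398.8 280.6  10. ]
 [377.4 169.4  10. ]] [388.11265937 224.98942174  10.        ] 113.18628954730447
[[389.64958611 234.41295151  10.        ]
 [383.87642418 203.55084532  10.        ]]
yaw 1.380563129698076
t 1.63 pos [388.8 230.5 110.7] yaw_y -0.196 q [0.51 0.36 2.08 0.   0.7  0.71] F [0.3 1.3 0.1] w 87.9
 world d [  -0.7   -5.5 -108.2]  shift(m) cur axes [0.1082 0.0004 0.0056]  in goal axes [0.1082 0.0004 0.0056]  turn [-0.0062 -0.      0.0002]
```

Mask took in the bench; threshold on brightness instead.

```bash
python3 - <<'E'
from h import *
f=dict(np.load("w1.npz")); o=f
im=f["img"]; hsv=cv2.cvtColor(im,cv2.COLOR_BGR2HSV)
m=np.zeros(im.shape[:2],np.uint8); m[140:246,242:276]=cv2.inRange(hsv,(0,0,95),(180,110,255))[140:246,242:276]
m=cv2.morphologyEx(m,cv2.MORPH_CLOSE,np.ones((7,3),np.uint8))
k,lab,st,ce=cv2.connectedComponentsWithStats(m); i=1+np.argmax(st[1:,4]); print(st[i],ce[i])
ys,xs=np.nonzero(lab==i)
print(np.round([(y,xs[ys==y].mean(),np.ptp(xs[ys==y])+1) for y in range(ys.min(),ys.max()+1,8)],1).tolist())
e=[(xs[ys<ys.min()+10].mean(),ys.min()),(xs[ys>ys.max()-10].mean(),ys.max()+1)]
E=onz(f,e,10,o); print(E.round(1),E.mean(0),np.linalg.norm(E[0]-E[1]))
dd=E[0]-E[1]; a=np.arctan2(dd[1],dd[0]); print("yaw",a)
plan([*E.mean(0)[:2],2.5],a-np.pi/2)
E
```

```text
[ 249  140   19   99 1470] [257.44693878 192.41972789]
[[140.0, 253.0, 1.0], [148.0, 257.0, 13.0], [156.0, 257.5, 12.0], [164.0, 257.5, 12.0], [172.0, 257.5, 18.0], [180.0, 257.5, 18.0], [188.0, 257.5, 18.0], [196.0, 257.5, 18.0], [204.0, 257.5, 18.0], [212.0, 257.5, 18.0], [220.0, 257.5, 14.0], [228.0, 257.5, 14.0], [236.0, 258.0, 13.0]]
[[397.7 280.8  10. ]
 [378.  177.8  10. ]] [387.85772746 229.2887075   10.        ] 104.85768608640147
yaw 1.382051798172188
t 1.63 pos [388.8 230.5 110.7] yaw_y -0.196 q [0.51 0.36 2.08 0.   0.7  0.71] F [0.3 1.3 0.1] w 87.9
 world d [  -0.9   -1.2 -108.2]  shift(m) cur axes [ 0.1082 -0.0006  0.0014]  in goal axes [ 0.1082 -0.0007  0.0014]  turn [-0.0077 -0.      0.0002]
```

```bash
python3 -m crank '[[[0.018,0,0.004],[-0.008,0,0],0.0878],[[0.018,0,0],[0,0,0],0.0878],[[0.018,0,0],[0,0,0],0.0878],[[0.018,0,0],[0,0,0],0.0878],[[0.018,0,0],[0,0,0],0.0878],[[0.013,0,0],[0,0,0],0.0878],[[0.003,0,0],[0,0,0],0.0878],[[0,0,0],[0,0,0],0.0]]'
python3 -m crank '[[[0,0,0],[0,0,0],0.0],[[0,0,0],[0,0,0],0.0],[[0,0,0],[0,0,0],0.0],[[0,0,0],[0,0,0],0.0],[[0,0,0],[0,0,0],0.0],[[0,0,0],[0,0,0],0.0],[[0,0,0],[0,0,0],0.0],[[0,0,0],[0,0,0],0.0]]'
```

```text
t: 2.3
ee_pos: [387.1, 227.6, 4.2]
orientation: [1.344, 1.116, -1.346]
ft_force: [-0.1, -0.9, 0.6]
width: 83.7
t: 2.97
ee_pos: [387.8, 226.8, 4.8]
orientation: [1.347, 1.114, -1.346]
ft_force: [0.9, 1.1, 0.9]
width: 31.3
```

```bash
python3 -m crank '[[[0,0,0],[0,0,0],0.0],[[0,0,0],[0,0,0],0.0],[[0,0,0],[0,0,0],0.0],[[0,0,0],[0,0,0],0.0],[[-0.01,0,0],[0,0,0],0.0],[[-0.02,0,0],[0,0,0],0.0],[[-0.04,0,0],[0,0,0],0.0],[[-0.04,0,0],[0,0,0],0.0]]'
python3 -c "
from h import *
rows((612,200,165),-1.368,12)"
```

```text
t: 3.63
ee_pos: [386.5, 226.1, 115.4]
orientation: [1.343, 1.115, -1.35]
ft_force: [1.3, -0.2, -0.3]
width: 18.6
t 3.63 pos [386.5 226.1 115.4] yaw_y -0.188 q [ 0.5   0.34  2.08 -0.    0.72  0.69] F [ 1.3 -0.2 -0.3] w 18.6
 world d [225.5 -26.1  49.6]  shift(m) cur axes [-0.0502  0.2263 -0.0164]  in goal axes [-0.0496  0.071  -0.2157]  turn [1.18e+00 3.80e-03 1.10e-03]
[-0.0042, 0.0189, -0.0014] [0.098, 0.0, 0.0]
[-0.0042, 0.0186, -0.0032] [0.098, 0.0, 0.0]
[-0.0042, 0.0182, -0.005] [0.098, 0.0, 0.0]
[-0.0042, 0.0176, -0.0068] [0.098, 0.0, 0.0]
[-0.0042, 0.0169, -0.0085] [0.098, 0.0, 0.0]
[-0.0042, 0.016, -0.0101] [0.098, 0.0, 0.0]
[-0.0042, 0.0149, -0.0116] [0.098, 0.0, 0.0]
[-0.0042, 0.0137, -0.013] [0.098, 0.0, 0.0]
[-0.0042, 0.0123, -0.0143] [0.098, 0.0, 0.0]
[-0.0041, 0.0109, -0.0155] [0.098, 0.0, 0.0]
[-0.0041, 0.0093, -0.0165] [0.098, 0.0, 0.0]
[-0.0041, 0.0077, -0.0173] [0.098, 0.0, 0.0]
```

```bash
python3 - <<'E'
from h import *
S=np.load("scene.npz");D=np.load("side.npz")
print(tri(rays(S,[(177,31)]),rays(D,[(85,95)])))
print(tri(rays(S,[(269,62)]),rays(D,[(127,101)])))
E
```

```text
(array([835.38771246,  92.72687885, 265.42312988]), np.float64(1.428731395250044))
(array([ 896.08557048, -171.83148408,  143.65940194]), np.float64(0.3936504434017364))
```

```bash
python3 -m crank '[[[-0.009,0.019,-0.001],[0.098,0,0],0.0],[[-0.009,0.019,-0.003],[0.098,0,0],0.0],[[-0.009,0.018,-0.005],[0.098,0,0],0.0],[[-0.009,0.018,-0.007],[0.098,0,0],0.0],[[-0.005,0.017,-0.0085],[0.098,0,0],0.0],[[-0.005,0.016,-0.010],[0.098,0,0],0.0],[[-0.004,0.015,-0.0115],[0.098,0,0],0.0],[[0,0.014,-0.013],[0.098,0,0],0.0]]'
python3 -m crank '[[[0,0.012,-0.0145],[0.098,0,0],0.0],[[0,0.011,-0.0155],[0.098,0,0],0.0],[[0,0.009,-0.0165],[0.098,0,0],0.0],[[0,0.008,-0.0175],[0.098,0,0],0.0],[[0,0,0],[0,0,0],0.0],[[0,0,0],[0,0,0],0.0],[[0,0,0],[0,0,0],0.0],[[0,0,0],[0,0,0],0.0]]'
python3 - <<'E'
from h import *
d,o=snap("wrist","w2.png"); np.savez("w2.npz",**d,**o)
plan((620,162,150),-1.368); print(proj(d,[(630.5,113,0)],o))
E
```

```text
t: 4.3
ee_pos: [539.9, 208.3, 166.2]
orientation: [1.885, 0.576, -1.882]
ft_force: [0.8, -0.4, -0.7]
width: 18.8
t: 4.97
ee_pos: [612.8, 200.2, 164.7]
orientation: [2.11, 0.221, -2.113]
ft_force: [0.5, 0.1, -0.6]
width: 18.5
t 5.02 pos [613.  200.3 164.8] yaw_y -1.362 q [0.3  0.52 1.62 0.   1.   1.66] F [ 0.6 -0.1 -0.9] w 18.4
 world d [  7.  -38.3 -14.8]  shift(m) cur axes [0.0148 0.0389 0.0011]  in goal axes [0.0148 0.039  0.0009]  turn [ 0.0056  0.0009 -0.    ]
[[328.9072015  179.94817664]]
```

View pics/w2.png

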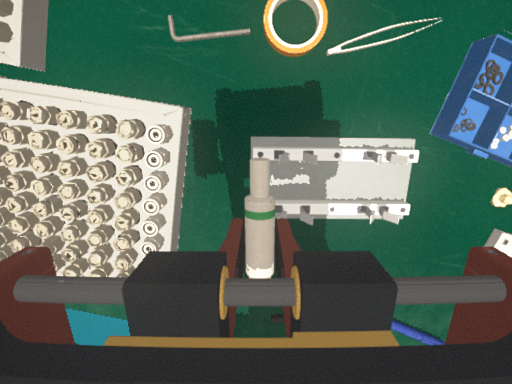

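Wrist view: gauge held upright in the image at (260,215), rail plate corners about (251,138) and (415,139); bar holes near (260,155), (336,155), (335,210), (407,210). Zooming for exact holes.

```bash
python3 - <<'E'
import cv2
im=cv2.imread("pics/w2.png"); cv2.imwrite("pics/w2z.png",cv2.resize(im[130:230,240:430],None,fx=4,fy=4,interpolation=cv2.INTER_CUBIC))
E
```

```text
(no output)
```

View pics/w2z.png

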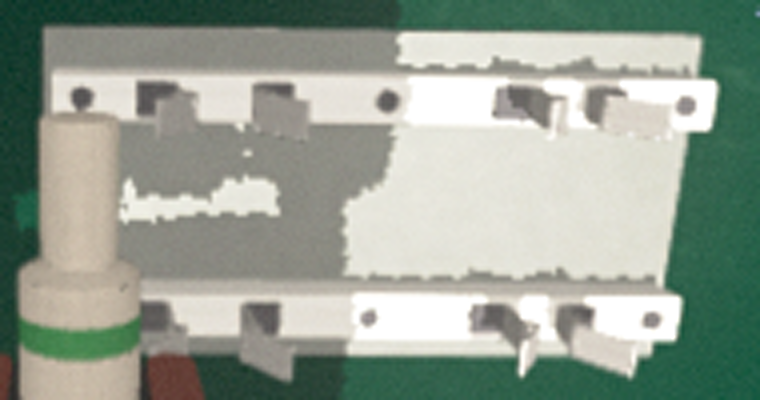

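```bash
python3 - <<'E'
from h import *
f=dict(np.load("w2.npz"))
p=np.array([(82,98),(387,100),(686,105),(368,318),(651,320),(215,98),(558,102),(204,317),(533,319)])/4+np.array([240,130])-.4
P=onz(f,p,20,f)
for n,q in zip("TL TM TR BM BR Twide Tnar Bwide Bnar".split(),P): print(n,q.round(1))
c=(P[1]+P[3])/2; ax=P[1]-P[3]; ay=P[0]-P[2]; ay2=P[3]-P[4]
print("c",c,"dx",np.linalg.norm(ax),"yaw x",np.arctan2(ax[1],ax[0]),"yaw y-90",np.arctan2(ay[1],ay[0])-np.pi/2,np.arctan2(ay2[1],ay2[0])-np.pi/2,np.linalg.norm(ay))
yw=np.arctan2(ay[1],ay[0])-np.pi/2; X=np.array([np.cos(yw),np.sin(yw)]);Y=np.array([-X[1],X[0]])
print("gauge clip",c[:2]+50*Y,"pen clip",c[:2]-50*Y, "direct", (P[5]+P[7])/2,(P[6]+P[8])/2)
# gauge in hand: scene pixels edges of thick part & axis, at its height
o=f;g=onz(f,[(260,158),(260,210)],o["ee_pos"][2]+5,f); print("gauge axis pts",g, "tool yaw dir", )
E
```

```text
TL [646.9 205.1  20. ]
TM [664.7 119.   20. ]
TR [682.   32.5  20. ]
BM [599.5 105.9  20. ]
BR [616.9  19.5  20. ]
Twide [654.8 167.7  20. ]
Tnar [674.7  70.   20. ]
Bwide [589.5 155.   20. ]
Bnar [609.7  55.9  20. ]
c [632.10291428 112.47653098  20.        ] dx 66.43321359708463 yaw x 0.1992041819011005 yaw y-90 0.20090957377616148 0.19859268325007884 176.132264750311
gauge clip [622.12487971 161.47080438] pen clip [642.08094884  63.48225758] direct [622.17545598 161.36234098  20.        ] [642.19249427  62.93993481  20.        ]
gauge axis pts [[664.306894   209.46425929 169.65602699]
 [632.58061184 202.71525629 169.65602699]] tool yaw dir
```

```bash
python3 -c "
from h import *
plan((622.1,161.4,85),-1.371)"
```

```text
t 5.02 pos [613.  200.3 164.8] yaw_y -1.362 q [0.3  0.52 1.62 0.   1.   1.66] F [ 0.6 -0.1 -0.9] w 18.4
 world d [  9.1 -38.9 -79.8]  shift(m) cur axes [ 0.0798  0.04   -0.0009]  in goal axes [ 0.0798  0.04   -0.0012]  turn [ 0.0086  0.0009 -0.    ]
```

```bash
python3 -m crank '[[[0,0.020,-0.001],[0.008,0.001,0],0.0],[[0.01,0.020,0],[0,0,0],0.0],[[0.02,0,0],[0,0,0],0.0],[[0.02,0,0],[0,0,0],0.0],[[0.02,0,0],[0,0,0],0.0],[[0.01,0,0],[0,0,0],0.0],[[0,0,0],[0,0,0],0.0],[[0,0,0],[0,0,0],0.0]]'
python3 - <<'E'
from h import *
d,o=snap("wrist","w3.png"); plan((622.1,161.4,54),-1.371)
s,_=snap("scene","s3.png"); d,_=snap("side","d3.png")
a=cv2.resize(s["img"][110:230,130:290],None,fx=4,fy=4,interpolation=cv2.INTER_CUBIC); cv2.imwrite("pics/s3z.png",a)
E
```

```text
t: 5.68
ee_pos: [622.9, 161.5, 84.7]
orientation: [2.117, 0.212, -2.116]
ft_force: [-0.7, 0.4, 0.0]
width: 19.0
t 5.73 pos [623.6 161.6  85.5] yaw_y -1.371 q [ 0.24  0.62  1.66 -0.    0.86  1.61] F [ 0.2  0.5 -0.8] w 18.5
 world d [ -1.5  -0.2 -31.5]  shift(m) cur axes [ 0.0315 -0.0001  0.0016]  in goal axes [ 0.0315 -0.0001  0.0016]  turn [-0.0003 -0.0019  0.    ]
```

View pics/w3.png

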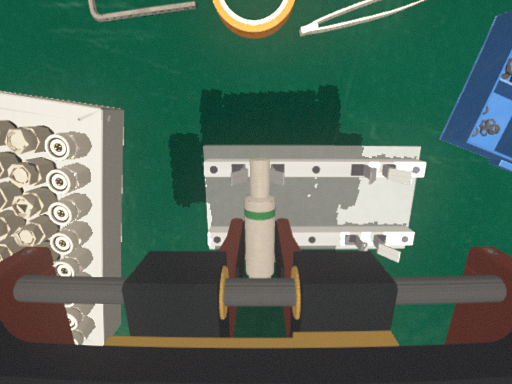

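View pics/s3z.png

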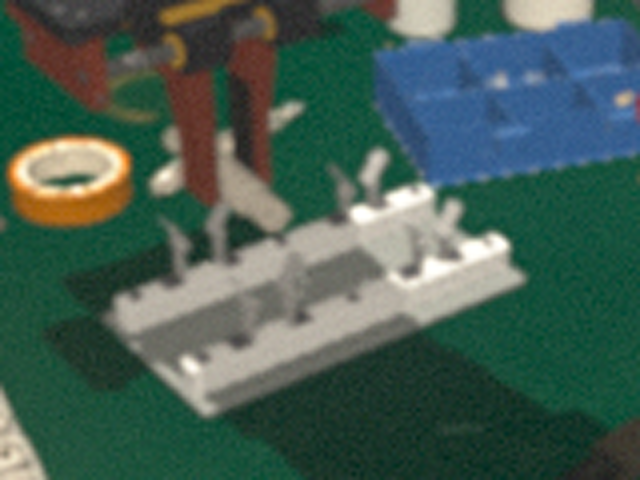

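The gauge's far end (260,160) sits centred between the wide leaves (240 and 277). Descend into the mouths.

```bash
python3 -m crank '[[[0.008,0,0.001],[0,0,0],0.0],[[0.009,0,0],[0,0,0],0.0],[[0.009,0,0],[0,0,0],0.0],[[0.005,0,0],[0,0,0],0.0],[[0.003,0,0],[0,0,0],0.0],[[0.003,0,0],[0,0,0],0.0],[[0,0,0],[0,0,0],0.0],[[0,0,0],[0,0,0],0.0]]'
python3 -m crank '[[[0.003,0,0],[0,0,0],0.0],[[0.003,0,0],[0,0,0],0.0],[[0.003,0,0],[0,0,0],0.0],[[0.003,0,0],[0,0,0],0.0],[[0.003,0,0],[0,0,0],0.0],[[0,0,0],[0,0,0],0.0],[[0,0,0],[0,0,0],0.0],[[0,0,0],[0,0,0],0.0]]'
```

```text
t: 6.5
ee_pos: [623.1, 161.9, 47.9]
orientation: [2.12, 0.212, -2.115]
ft_force: [1.1, 4.3, 2.6]
width: 18.8
t: 7.17
ee_pos: [623.0, 161.7, 32.5]
orientation: [2.12, 0.212, -2.115]
ft_force: [1.4, 4.1, -0.9]
width: 18.5
```

```bash
python3 -m crank '[[[0.003,0,0],[0,0,0],0.0],[[0.003,0,0],[0,0,0],0.0],[[0.002,0,0],[0,0,0],0.0],[[0.001,0,0],[0,0,0],0.0],[[0,0,0],[0,0,0],0.0],[[0,0,0],[0,0,0],0.0],[[0,0,0],[0,0,0],0.0],[[0,0,0],[0,0,0],0.0]]'
python3 - <<'E'
from h import *
d,o=snap("wrist","w4.png")
s,_=snap("side","d4.png")
a=cv2.resize(s["img"][160:280,150:250],None,fx=5,fy=5,interpolation=cv2.INTER_CUBIC); cv2.imwrite("pics/d4z.png",a)
E
```

```text
t: 7.83
ee_pos: [622.2, 161.5, 24.6]
orientation: [2.118, 0.212, -2.117]
ft_force: [-4.4, 4.4, 13.3]
width: 18.8
```

View pics/w4.png

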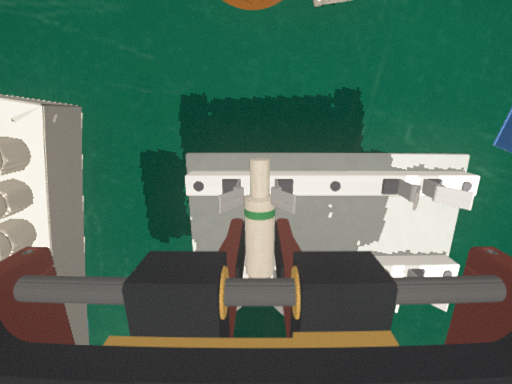

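View pics/d4z.png

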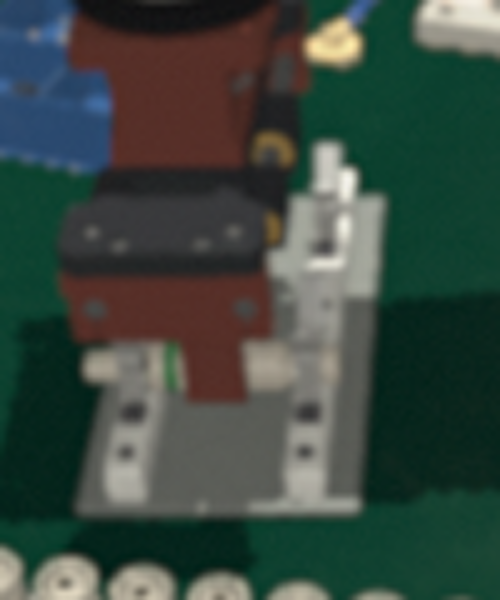

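```bash
python3 -m crank '[[[0.001,0,0],[0,0,0],0.0],[[0.001,0,0],[0,0,0],0.0],[[0,0,0],[0,0,0],0.0],[[0,0,0],[0,0,0],0.0],[[0,0,0],[0,0,0],0.0],[[0,0,0],[0,0,0],0.0],[[0,0,0],[0,0,0],0.0],[[0,0,0],[0,0,0],0.0]]'
```

```text
t: 8.6
ee_pos: [622.2, 161.6, 24.5]
orientation: [2.118, 0.212, -2.116]
ft_force: [-10.4, 2.6, 30.4]
width: 18.8
```

```bash
python3 -m crank '[[[-0.002,0,0],[0,0,0],0.05],[[0,0,0],[0,0,0],0.05],[[0,0,0],[0,0,0],0.05],[[0,0,0],[0,0,0],0.05],[[0,0,0],[0,0,0],0.05],[[-0.01,0,0],[0,0,0],0.06],[[-0.03,0,0],[0,0,0],0.06],[[-0.04,0,0],[0,0,0],0.0878]]'
python3 - <<'E'
from h import *
plan((431,-67,160),-0.25)
d,o=snap("wrist","w5.png")
E
```

```text
t: 9.27
ee_pos: [619.8, 160.4, 101.7]
orientation: [2.11, 0.21, -2.123]
ft_force: [1.4, 0.4, 0.1]
width: 63.3
t 9.27 pos [619.8 160.4 101.7] yaw_y -1.372 q [ 0.23  0.6   1.66 -0.    0.89  1.61] F [1.4 0.4 0.1] w 63.3
 world d [-188.8 -227.4   58.3]  shift(m) cur axes [-0.0569  0.1856  0.2303]  in goal axes [-0.0583 -0.1267  0.267 ]  turn [-1.1221  0.0055  0.003 ]
```

View pics/w5.png

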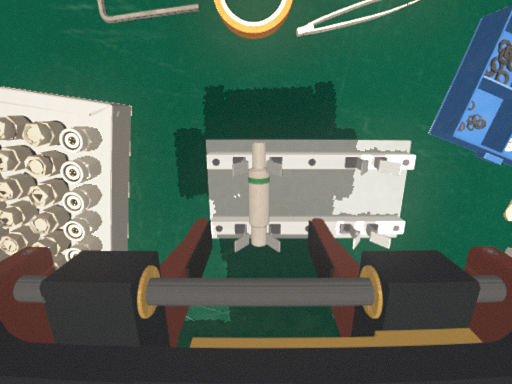

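```bash
python3 -c "
from h import *
S=np.load('scene.npz');D=np.load('side.npz')
for a,b in [((291,137),(245,148)),((325,132),(259,133)),((388,133),(270,122))]: print(tri(rays(S,[a]),rays(D,[b])))
rows((430,-66,150),-0.254,12)"
```

```text
(array([563.21964192, -39.18007415, 110.9733021 ]), np.float64(5.7927905604745975))
(array([ 545.31952583, -107.77392048,  115.57307442]), np.float64(6.415708337999054))
(array([ 548.53714033, -284.59087791,   68.49469414]), np.float64(16.115345714713584))
t 9.32 pos [625.6 161.8 111.7] yaw_y -1.372 q [ 0.23  0.58  1.65 -0.    0.9   1.61] F [3.6 0.3 4.6] w 67.6
 world d [-195.6 -227.8   38.3]  shift(m) cur axes [-0.0403  0.1847  0.2364]  in goal axes [-0.0383 -0.1321  0.2696]  turn [-1.118  -0.0075 -0.0045]
[-0.0034, 0.0154, 0.0197] [-0.093, -0.001, -0.0]
[-0.0034, 0.0135, 0.021] [-0.093, -0.001, -0.0]
[-0.0033, 0.0115, 0.0222] [-0.093, -0.001, -0.0]
[-0.0033, 0.0094, 0.0232] [-0.093, -0.001, -0.0]
[-0.0033, 0.0072, 0.024] [-0.093, -0.001, -0.0]
[-0.0033, 0.0049, 0.0245] [-0.093, -0.001, -0.0]
[-0.0033, 0.0026, 0.0249] [-0.093, -0.001, -0.0]
[-0.0033, 0.0003, 0.025] [-0.093, -0.001, -0.0]
[-0.0033, -0.0021, 0.0249] [-0.093, -0.001, -0.0]
[-0.0032, -0.0044, 0.0246] [-0.093, -0.001, -0.0]
[-0.0032, -0.0067, 0.0241] [-0.093, -0.001, -0.0]
[-0.0032, -0.0089, 0.0234] [-0.093, -0.001, -0.0]
```

```bash
python3 -m crank '[[[-0.020,0.015,0.020],[-0.093,0,0],0.0878],[[-0.015,0.0135,0.021],[-0.093,0,0],0.0878],[[-0.010,0.0115,0.022],[-0.093,0,0],0.0878],[[0,0.0095,0.023],[-0.093,0,0],0.0878],[[0,0.007,0.024],[-0.093,0,0],0.0878],[[0,0.005,0.0245],[-0.093,0,0],0.0878],[[0,0.0025,0.025],[-0.093,0,0],0.0878],[[0,0,0.025],[-0.093,0,0],0.0878]]'
python3 -m crank '[[[0,-0.002,0.025],[-0.093,0,0],0.0878],[[0,-0.0045,0.0245],[-0.093,0,0],0.0878],[[0,-0.0065,0.024],[-0.093,0,0],0.0878],[[0,-0.009,0.0235],[-0.093,0,0],0.0878],[[0,0,0],[0,0,0],0.0878],[[0,0,0],[0,0,0],0.0878],[[0,0,0],[0,0,0],0.0878],[[0,0,0],[0,0,0],0.0878]]'
python3 - <<'E'
from h import *
d,o=snap("wrist","w6.png"); np.savez("w6.npz",**d,**o)
plan((431,-67,100),-0.254)
E
```

```text
t: 9.98
ee_pos: [491.1, 9.0, 149.1]
orientation: [1.653, 0.846, -1.65]
ft_force: [-0.4, -0.3, -0.4]
width: 87.9
t: 10.65
ee_pos: [427.4, -65.5, 148.8]
orientation: [1.397, 1.075, -1.394]
ft_force: [-0.2, 0.5, -0.1]
width: 87.4
t 10.7 pos [427.3 -65.4 148.7] yaw_y -0.256 q [-0.18  0.26  2.1   0.    0.78  0.08] F [ 0.  -0.2  0.4] w 87.8
 world d [  3.7  -1.6 -48.7]  shift(m) cur axes [0.0487 0.0039 0.0006]  in goal axes [0.0487 0.004  0.0006]  turn [-0.002  -0.0006 -0.0018]
```

View pics/w6.png

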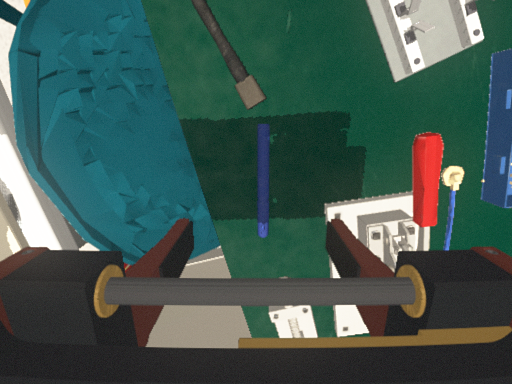

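Wrist view: pen from (263,124) to (263,237), vertical; red lever handle at (427,180), clear of the fingers; brush tip ends at (255,105).

```bash
python3 - <<'E'
from h import *
f=dict(np.load("w6.npz")); o=f
im=f["img"]; hsv=cv2.cvtColor(im,cv2.COLOR_BGR2HSV)
m=cv2.inRange(hsv,(108,100,40),(135,255,255)); z=np.zeros_like(m); z[112:246,245:285]=m[112:246,245:285]
k,lab,st,ce=cv2.connectedComponentsWithStats(z); i=1+np.argmax(st[1:,4]); print(st[i],ce[i])
ys,xs=np.nonzero(lab==i); y0,y1=ys.min(),ys.max()+1
e=[(xs[ys<y0+15].mean(),y0),(xs[ys>y1-15].mean(),y1)]; print(e)
E=onz(f,e,7,o); dd=E[0]-E[1]; a=np.arctan2(dd[1],dd[0]); print(E.round(1),np.linalg.norm(dd),"yaw",a)
plan([*E.mean(0)[:2],3],a-np.pi/2)
H=onz(f,[(413,135),(413,225)],112,o);print("lever near edge",H)
cv2.imwrite("pics/w6z.png",cv2.resize(im[110:250,225:300],None,fx=4,fy=4,interpolation=cv2.INTER_CUBIC))
E
```

```text
[ 257  124   13  114 1225] [262.90612245 179.1722449 ]
[(np.float64(263.03614457831327), np.int64(124)), (np.float64(262.51181102362204), np.int64(238))]
[[ 450.1   -3.     7. ]
 [ 415.1 -136.     7. ]] 137.48659878392652 yaw 1.3133702901915376
t 10.7 pos [427.3 -65.4 148.7] yaw_y -0.256 q [-0.18  0.26  2.1   0.    0.78  0.08] F [ 0.  -0.2  0.4] w 87.8
 world d [   5.3   -4.1 -145.7]  shift(m) cur axes [0.1457 0.0059 0.0027]  in goal axes [0.1457 0.0061 0.0026]  turn [ 0.0014 -0.0006 -0.0018]
lever near edge [[ 554.97716577  -35.25131989  112.        ]
 [ 547.67127131 -107.67810912  112.        ]]
```

View pics/w6z.png

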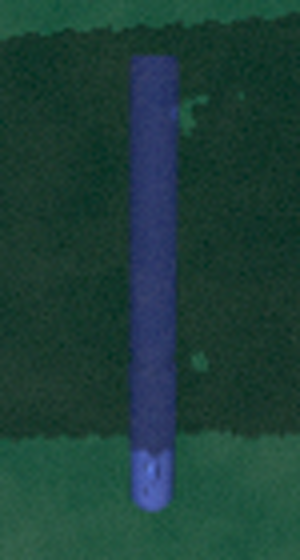

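```bash
python3 -m crank '[[[0.010,0.006,0.003],[0,0,0],0.0878],[[0.025,0,0],[0,0,0],0.0878],[[0.025,0,0],[0,0,0],0.0878],[[0.025,0,0],[0,0,0],0.0878],[[0.025,0,0],[0,0,0],0.0878],[[0.020,0,0],[0,0,0],0.06],[[0.010,0,0],[0,0,0],0.05],[[0.005,0,0],[0,0,0],0.04]]'
python3 -m crank '[[[0,0,0],[0,0,0],0.03],[[0,0,0],[0,0,0],0.0],[[0,0,0],[0,0,0],0.0],[[0,0,0],[0,0,0],0.0],[[0,0,0],[0,0,0],0.0],[[0,0,0],[0,0,0],0.0],[[0,0,0],[0,0,0],0.0],[[0,0,0],[0,0,0],0.0]]'
```

```text
t: 11.37
ee_pos: [431.2, -69.7, 2.0]
orientation: [1.395, 1.079, -1.396]
ft_force: [-0.3, -0.4, 1.1]
width: 71.5
t: 12.03
ee_pos: [431.7, -70.3, 3.7]
orientation: [1.396, 1.076, -1.394]
ft_force: [-0.5, 0.6, -0.1]
width: 18.2
```

```bash
python3 -m crank '[[[0,0,0],[0,0,0],0.0],[[0,0,0],[0,0,0],0.0],[[0,0,0],[0,0,0],0.0],[[-0.010,0,0],[0,0,0],0.0],[[-0.030,0,0],[0,0,0],0.0],[[-0.040,0,0],[0,0,0],0.0],[[-0.040,0,0],[0,0,0],0.0],[[-0.040,0,0],[0,0,0],0.0]]'
python3 - <<'E'
from h import *
d,o=snap("wrist","w7.png"); np.savez("w7.npz",**d,**o)
rows((632.1,112,165),-1.371,13)
E
```

```text
t: 12.7
ee_pos: [430.5, -70.1, 165.4]
orientation: [1.395, 1.078, -1.395]
ft_force: [0.9, 0.3, -1.2]
width: 14.1
t 12.75 pos [434.8 -70.9 172.2] yaw_y -0.256 q [-0.19  0.22  2.07  0.    0.83  0.07] F [ 2.2 -0.3  4. ] w 14.1
 world d [197.3 182.9  -7.2]  shift(m) cur axes [ 0.009   0.1444 -0.2269]  in goal axes [ 0.0072 -0.1401 -0.2296]  turn [ 1.115  -0.0072 -0.0092]
[0.0007, 0.0111, -0.0175] [0.086, -0.001, -0.001]
[0.0007, 0.0096, -0.0183] [0.086, -0.001, -0.001]
[0.0007, 0.008, -0.0191] [0.086, -0.001, -0.001]
[0.0006, 0.0063, -0.0197] [0.086, -0.001, -0.001]
[0.0006, 0.0046, -0.0202] [0.086, -0.001, -0.001]
[0.0006, 0.0028, -0.0205] [0.086, -0.001, -0.001]
[0.0006, 0.0011, -0.0207] [0.086, -0.001, -0.001]
[0.0006, -0.0007, -0.0207] [0.086, -0.001, -0.001]
[0.0006, -0.0025, -0.0205] [0.086, -0.001, -0.001]
[0.0006, -0.0042, -0.0203] [0.086, -0.001, -0.001]
[0.0006, -0.0059, -0.0198] [0.086, -0.001, -0.001]
[0.0006, -0.0076, -0.0192] [0.086, -0.001, -0.001]
[0.0006, -0.0092, -0.0185] [0.086, -0.001, -0.001]
```

View pics/w7.png

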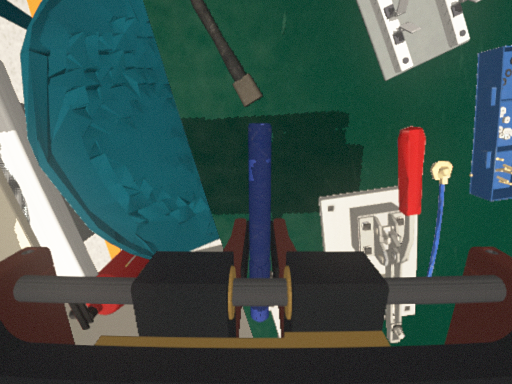

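```bash
python3 - <<'E'
from h import *
rows((642.1,63.4,166),-1.371,12)
E
```

```text
t 12.75 pos [434.8 -70.9 172.2] yaw_y -0.256 q [-0.19  0.22  2.07  0.    0.83  0.07] F [ 2.2 -0.3  4. ] w 14.1
 world d [207.3 134.3  -6.2]  shift(m) cur axes [ 0.0082  0.1664 -0.1824]  in goal axes [ 0.0062 -0.0905 -0.2298]  turn [ 1.115  -0.0072 -0.0092]
[0.0007, 0.0139, -0.0152] [0.093, -0.001, -0.001]
[0.0007, 0.0124, -0.0164] [0.093, -0.001, -0.001]
[0.0006, 0.0108, -0.0175] [0.093, -0.001, -0.001]
[0.0006, 0.0092, -0.0184] [0.093, -0.001, -0.001]
[0.0006, 0.0074, -0.0192] [0.093, -0.001, -0.001]
[0.0006, 0.0056, -0.0198] [0.093, -0.001, -0.001]
[0.0006, 0.0037, -0.0202] [0.093, -0.001, -0.001]
[0.0006, 0.0018, -0.0205] [0.093, -0.001, -0.001]
[0.0006, -0.0001, -0.0206] [0.093, -0.001, -0.001]
[0.0005, -0.002, -0.0205] [0.093, -0.001, -0.001]
[0.0005, -0.0039, -0.0202] [0.093, -0.001, -0.001]
[0.0005, -0.0057, -0.0198] [0.093, -0.001, -0.001]
```

```bash
python3 -m crank '[[[0,0.014,-0.015],[0.093,0,0],0.0],[[0,0.0125,-0.0165],[0.093,0,0],0.0],[[0,0.011,-0.0175],[0.093,0,0],0.0],[[0,0.009,-0.0185],[0.093,0,0],0.0],[[0,0.0075,-0.019],[0.093,0,0],0.0],[[0,0.0055,-0.020],[0.093,0,0],0.0],[[0,0.0035,-0.020],[0.093,0,0],0.0],[[0,0.002,-0.0205],[0.093,0,0],0.0]]'
python3 -m crank '[[[0,0,-0.0205],[0.093,0,0],0.0],[[0,-0.002,-0.0205],[0.093,0,0],0.0],[[0,-0.004,-0.020],[0.093,0,0],0.0],[[0,-0.0055,-0.020],[0.093,0,0],0.0],[[0,0,0],[0,0,0],0.0],[[0,0,0],[0,0,0],0.0],[[0,0,0],[0,0,0],0.0],[[0,0,0],[0,0,0],0.0]]'
python3 - <<'E'
from h import *
d,o=snap("wrist","w8.png"); np.savez("w8.npz",**d,**o)
plan((642.1,63.4,80),-1.371)
print(proj(d,[(676-1,70,20),(609.7,56.9,20)],o))
E
```

```text
t: 13.42
ee_pos: [570.0, 19.6, 163.7]
orientation: [1.901, 0.553, -1.9]
ft_force: [0.2, -0.8, 0.2]
width: 14.2
t: 14.08
ee_pos: [637.5, 62.8, 163.5]
orientation: [2.116, 0.212, -2.117]
ft_force: [-0.4, 0.5, -0.4]
width: 14.0
t 14.13 pos [637.7  62.8 163.6] yaw_y -1.371 q [0.08 0.51 1.63 0.   0.99 1.45] F [-0.3  0.  -0.7] w 14.0
 world d [  4.4   0.6 -83.6]  shift(m) cur axes [ 0.0836  0.0003 -0.0045]  in goal axes [ 0.0836  0.0003 -0.0045]  turn [-0.0004  0.      0.    ]
[[258.44257727 150.94260744]
 [258.37567221 206.37532369]]
```

View pics/w8.png

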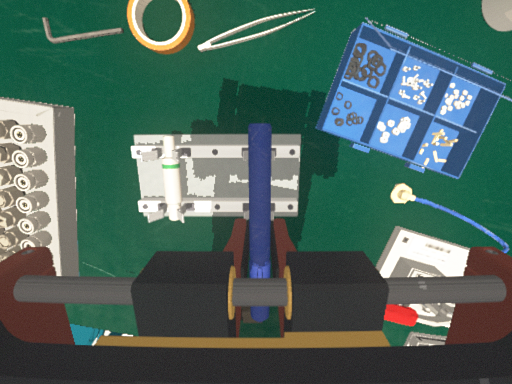

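Pen lies along the rail at column 260, straddling the narrow clips; gauge is home at (172,180). Descend to just above the mouths.

```bash
python3 -m crank '[[[0.010,0,-0.0045],[0,0,0],0.0],[[0.020,0,0],[0,0,0],0.0],[[0.020,0,0],[0,0,0],0.0],[[0.020,0,0],[0,0,0],0.0],[[0.014,0,0],[0,0,0],0.0],[[0,0,0],[0,0,0],0.0],[[0,0,0],[0,0,0],0.0],[[0,0,0],[0,0,0],0.0]]'
python3 - <<'E'
from h import *
d,o=snap("wrist","w9.png")
plan((642.1,63.4,50),-1.371)
a=cv2.resize(d["img"][120:280,170:350],None,fx=4,fy=3.7); cv2.imwrite("pics/w9z.png",a)
E
```

```text
t: 14.8
ee_pos: [643.9, 64.3, 80.4]
orientation: [2.119, 0.211, -2.115]
ft_force: [0.6, -1.0, 0.6]
width: 13.8
t 14.85 pos [644.2  64.3  80.8] yaw_y -1.372 q [0.08 0.63 1.66 0.   0.85 1.45] F [-0.3  0.2 -0.1] w 14.1
 world d [ -2.1  -0.9 -30.8]  shift(m) cur axes [0.0308 0.0005 0.0023]  in goal axes [0.0308 0.0005 0.0023]  turn [-0.001  -0.003  -0.0003]
```

View pics/w9z.png

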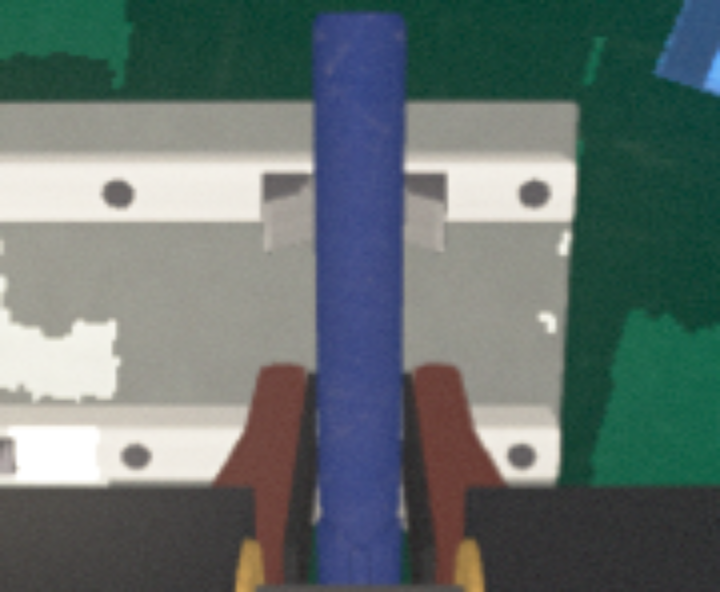

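```bash
python3 -m crank '[[[0.010,0,0.002],[0,0,0],0.0],[[0.010,0,0],[0,0,0],0.0],[[0.008,0,0],[0,0,0],0.0],[[0.004,0,0],[0,0,0],0.0],[[0.003,0,0],[0,0,0],0.0],[[0,0,0],[0,0,0],0.0],[[0,0,0],[0,0,0],0.0],[[0,0,0],[0,0,0],0.0]]'
python3 -m crank '[[[0.003,0,0],[0,0,0],0.0],[[0.003,0,0],[0,0,0],0.0],[[0.003,0,0],[0,0,0],0.0],[[0.003,0,0],[0,0,0],0.0],[[0.003,0,0],[0,0,0],0.0],[[0,0,0],[0,0,0],0.0],[[0,0,0],[0,0,0],0.0],[[0,0,0],[0,0,0],0.0]]'
```

```text
t: 15.52
ee_pos: [641.3, 64.3, 44.7]
orientation: [2.118, 0.212, -2.116]
ft_force: [-2.1, 3.3, 2.4]
width: 14.4
t: 16.18
ee_pos: [642.9, 64.3, 30.1]
orientation: [2.121, 0.211, -2.113]
ft_force: [3.8, 2.7, 0.0]
width: 14.3
```

```bash
python3 -m crank '[[[0.003,0,0],[0,0,0],0.0],[[0.002,0,0],[0,0,0],0.0],[[0.001,0,0],[0,0,0],0.0],[[0.001,0,0],[0,0,0],0.0],[[0,0,0],[0,0,0],0.0],[[0,0,0],[0,0,0],0.0],[[0,0,0],[0,0,0],0.0],[[0,0,0],[0,0,0],0.0]]'
python3 -m crank '[[[0.001,0,0],[0,0,0],0.0],[[0.001,0,0],[0,0,0],0.0],[[0,0,0],[0,0,0],0.0],[[0,0,0],[0,0,0],0.0],[[0,0,0],[0,0,0],0.0],[[0,0,0],[0,0,0],0.0],[[0,0,0],[0,0,0],0.0],[[0,0,0],[0,0,0],0.0]]'
```

```text
t: 16.85
ee_pos: [640.8, 64.1, 23.6]
orientation: [2.117, 0.211, -2.117]
ft_force: [-4.2, 4.1, 11.3]
width: 14.1
t: 17.52
ee_pos: [640.9, 64.1, 23.5]
orientation: [2.117, 0.211, -2.117]
ft_force: [-10.8, 2.4, 29.6]
width: 14.2
```

Firm contact at exactly the seated height (23.5), force rising without motion: on the bars. Release and rise.

```bash
python3 -m crank '[[[-0.002,0,0],[0,0,0],0.045],[[0,0,0],[0,0,0],0.045],[[0,0,0],[0,0,0],0.045],[[0,0,0],[0,0,0],0.045],[[0,0,0],[0,0,0],0.045],[[-0.01,0,0],[0,0,0],0.06],[[-0.03,0,0],[0,0,0],0.06],[[-0.04,0,0],[0,0,0],0.06]]'
python3 -m crank '[[[-0.04,0,0],[0,0,0],0.06],[[-0.03,0,0],[0,0,0],0.06],[[0,0,0],[0,0,0],0.06],[[0,0,0],[0,0,0],0.06],[[0,0,0],[0,0,0],0.06],[[0,0,0],[0,0,0],0.06],[[0,0,0],[0,0,0],0.06],[[0,0,0],[0,0,0],0.06]]'
python3 - <<'E'
from h import *
d,o=snap("wrist","w10.png"); np.savez("w10.npz",**d,**o); plan((642,63,150),-1.371)
s,_=snap("scene","s10.png"); e,_=snap("side","d10.png"); np.savez("s10.npz",**s); np.savez("d10.npz",**e)
w=cv2.resize(d["img"][120:280,110:330],(390,284),interpolation=cv2.INTER_CUBIC)
a=cv2.resize(s["img"][130:220,140:280],(390,250),interpolation=cv2.INTER_CUBIC)
b=cv2.resize(e["img"][165:275,150:240],(400,489),interpolation=cv2.INTER_CUBIC)
c=np.zeros((540,795,3),np.uint8); c[:284,:390]=w; c[288:538,:390]=a; c[:489,395:]=b; cv2.imwrite("pics/c10.png",c)
E
```

```text
t: 18.18
ee_pos: [638.7, 63.6, 100.6]
orientation: [2.111, 0.211, -2.123]
ft_force: [1.4, -0.5, -0.4]
width: 59.0
t: 18.85
ee_pos: [640.4, 63.9, 171.2]
orientation: [2.115, 0.211, -2.119]
ft_force: [-0.4, -0.3, 0.1]
width: 60.1
t 18.9 pos [640.6  63.9 171.4] yaw_y -1.372 q [0.08 0.51 1.62 0.   1.01 1.45] F [ 0.3 -0.1  0.2] w 60.0
 world d [  1.4  -0.9 -21.4]  shift(m) cur axes [ 0.0214  0.0011 -0.0012]  in goal axes [ 0.0214  0.0011 -0.0012]  turn [-0.001   0.0011  0.0002]
```

View pics/c10.png

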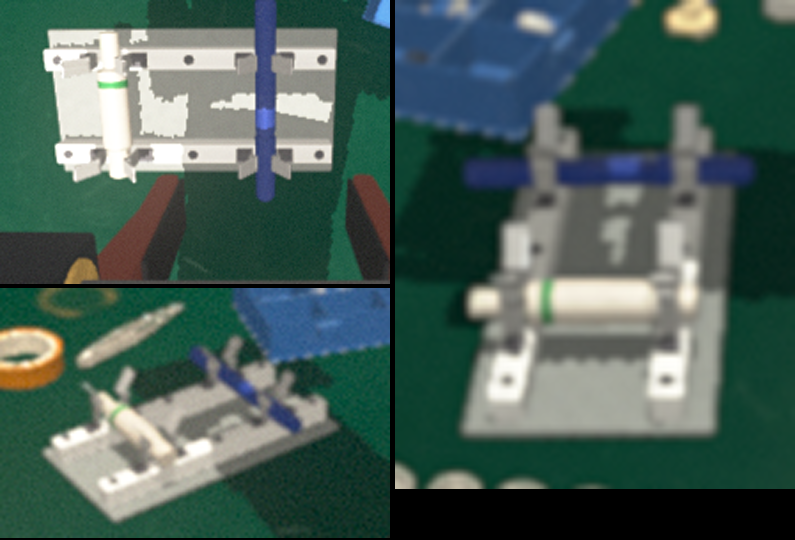

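All three views show both pieces in their clips and lying along them: pen at pane column 265 and gauge at 115 in the wrist view. Now a numeric check.

```bash
python3 - <<'E'
from h import *
def ends(m,lo):
    k,lab,st,ce=cv2.connectedComponentsWithStats(m); i=1+np.argmax(st[1:,4]); ys,xs=np.nonzero(lab==i)
    p=np.c_[xs,ys].astype(np.float32); v=cv2.fitLine(p,cv2.DIST_L2,0,.01,.01)[:2,0]; t=(p-ce[i])@v
    return ce[i]+np.outer([t.min(),t.max()],v)
fs={n:dict(np.load(n+"10.npz")) for n in "wsd"}
roi={"w":(100,250,240,280),"s":(140,220,200,255),"d":(190,215,160,325)}
mid={}
for n,f in fs.items():
    hsv=cv2.cvtColor(f["img"],cv2.COLOR_BGR2HSV); m=cv2.inRange(hsv,(108,120,30),(135,255,255)); z=np.zeros_like(m)
    a,b,c,d=roi[n]; z[a:b,c:d]=m[a:b,c:d]; e=ends(z,0); P=onz(f,e,27,f if n=="w" else None)
    print("pen",n,P.round(1).tolist(),"mid",P.mean(0).round(1),"len",np.linalg.norm(P[0]-P[1]).round(1),"yaw",np.arctan2(*(P[1]-P[0])[[1,0]]).round(3)); mid[n]=e.mean(0)
# green band of gauge in each view -> height
g={}
for n,f in fs.items():
    hsv=cv2.cvtColor(f["img"],cv2.COLOR_BGR2HSV); m=cv2.inRange(hsv,(50,120,100),(80,255,255)); z=np.zeros_like(m)
    a,b,c,d={"w":(150,185,150,200),"s":(165,190,170,195),"d":(222,242,176,192)}[n]; z[a:b,c:d]=m[a:b,c:d]
    k,lab,st,ce=cv2.connectedComponentsWithStats(z); 
    if k<2: print(n,"none");continue
    i=1+np.argmax(st[1:,4]); g[n]=ce[i]; print("band",n,ce[i],st[i])
r=lambda n,p:rays(fs[n],[p],fs[n] if n=="w" else None)
for a,b in ("ws","wd","sd"):
    if a in g and b in g: print("band",a,b,tri(r(a,g[a]),r(b,g[b])))
    print("pen mid",a,b,tri(r(a,mid[a]),r(b,mid[b])))
E
```

```text
pen w [[711.5, 76.9, 27.0], [612.9, 56.9, 27.0]] mid [662.2  66.9  27. ] len 100.6 yaw -2.941
pen s [[676.1, 67.4, 27.0], [627.6, 61.0, 27.0]] mid [651.8  64.2  27. ] len 48.9 yaw -3.011
pen d [[664.2, 71.8, 27.0], [615.1, 61.6, 27.0]] mid [639.7  66.7  27. ] len 50.2 yaw -2.936
band w [176.         167.33333333] [174 167   6   2   9]
s none
d none
pen mid w s (array([661.82424535,  63.58255332,  20.54097991]), np.float64(7.451283481607754))
pen mid w d (array([652.82016608,  62.02101163,  18.09096817]), np.float64(21.97822209503172))
pen mid s d (array([638.49474083,  70.77443056,  33.06066195]), np.float64(5.127183417287094))
```

The masks broke up in the shadow; I'll repeat with lower thresholds and all components merged.

```bash
python3 - <<'E'
from h import *
fs={n:dict(np.load(n+"10.npz")) for n in "wsd"}
roi={"w":(95,250,245,275),"s":(140,190,200,255),"d":(193,212,160,325)}
mid={};g={}
for n,f in fs.items():
    hsv=cv2.cvtColor(f["img"],cv2.COLOR_BGR2HSV); m=cv2.inRange(hsv,(105,90,25),(140,255,255)); z=np.zeros_like(m)
    a,b,c,d=roi[n]; z[a:b,c:d]=m[a:b,c:d]; z=cv2.morphologyEx(z,cv2.MORPH_OPEN,np.ones((2,2),np.uint8))
    ys,xs=np.nonzero(z); p=np.c_[xs,ys].astype(np.float32); q=cv2.fitLine(p,cv2.DIST_HUBER,0,.01,.01)[:,0]; v,c0=q[:2],q[2:]
    off=abs((p-c0)@np.array([-v[1],v[0]])); t=((p-c0)@v)[off<6]; e=c0+np.outer([t.min(),t.max()],v)
    P=onz(f,e,27,f if n=="w" else None); mid[n]=e.mean(0)
    print("pen",n,e.round().tolist(),"mid",P.mean(0).round(1),"len",np.linalg.norm(P[0]-P[1]).round(1),"yaw",np.arctan2(*(P[1]-P[0])[[1,0]]).round(3))
    v8=f["img"].astype(int); G=((v8[...,1]-np.maximum(v8[...,0],v8[...,2]))>12).astype(np.uint8)*255
    a,b,c,d={"w":(155,180,162,186),"s":(163,182,174,190),"d":(225,241,179,190)}[n]; gz=G[a:b,c:d]; bright=(v8.max(2)[a:b,c:d]>100); k,lab,st,ce=cv2.connectedComponentsWithStats(((gz>0)&bright).astype(np.uint8))
    if k>1:
        i=1+np.argmax(st[1:,4]); g[n]=ce[i]+[c,a]; print("  band",g[n].round(1),st[i])
r=lambda n,p:rays(fs[n],[p],fs[n] if n=="w" else None)
for a,b in ("ws","wd","sd"):
    if a in g and b in g: print("band",a,b,tri(r(a,g[a]),r(b,g[b])))
    print("pen mid",a,b,tri(r(a,mid[a]),r(b,mid[b])))
E
```

```text
pen w [[260.0, 121.0], [260.0, 234.0]] mid [643.8  62.2  27. ] len 136.3 yaw -2.941
  band [173.5 167.3] [ 3 10 17  5 71]
pen s [[222.0, 166.0], [255.0, 141.0]] mid [683.9  14.8  27. ] len 135.2 yaw -1.02
  band [182.2 173.6] [ 5  8  8  7 18]
pen d [[167.0, 204.0], [231.0, 204.0]] mid [639.   69.9  27. ] len 133.7 yaw -2.953
  band [183.7 232.2] [ 3  2  4 11 27]
band w s (array([642.36175783, 163.26832389,  35.71149077]), np.float64(3.031371520454157))
pen mid w s (array([647.20797057,  50.6452158 ,  51.29989017]), np.float64(29.215577974208525))
band w d (array([639.87203656, 164.26792931,  27.28376613]), np.float64(0.26562797612282024))
pen mid w d (array([643.97889791,  61.57736572,  19.58304678]), np.float64(4.483964936339129))
band s d (array([639.15507866, 167.40351289,  34.63853066]), np.float64(7.6209716126349605))
pen mid s d (array([651.56342796,  39.63657705,  27.54920185]), np.float64(38.73083545079355))
```

```bash
python3 -c "
from workcell import workorder, ctrl
print(workorder.close_job(), ctrl.get_obs()['t'])"
```

```text
the job is handed in; nothing more can be done
the job is handed in; nothing more can be done
```

The gauge is in the wide clips and the pen in the narrow ones. Both were pressed down until they hit a hard stop, then let go. I handed the job in with about 19 s on the clock; it gave no verdict.

- **Seating:** The press force fell to about zero once each was past the beads. It then rose to about 30 N with no further movement. At that point the fingertips were at 24.5 mm for the gauge and 23.5 mm for the pen, which matches the seated heights of 29.5 and 27 mm from how each was gripped.
- **Final pictures:** The gripper was clear at 171 mm with no force. The scene, side and wrist views show both pieces lying along their clips.
- **Pen position:** The wrist view puts its centre about 2 mm from the clip point, with its angle matching the rail's.
- **Gauge position:** Just after release it looked centred on its clips; I did not work out its final centre in numbers.

**Checks that failed or disagreed:**
- The final heights from two camera views scattered too much to confirm the 4 mm limit: 27 to 36 mm for the gauge's band and about 20 mm for the pen from wrist and side. The seated heights therefore rest mainly on the contact readings.
- The side view put the pen about 7 mm off its clip point, still inside the 15 mm limit.
- The first numeric pass on the pen failed because its outline broke up in shadow. In the second pass, the scene view picked up the blue tray, so I ignored that result.

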